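# Load the cell into the handpiece control unit

## Robot

A 6-joint arm with a two-finger parallel gripper is mounted at the origin on the work surface. World frame = base frame: x ahead of the robot, y to its left, z up, the work surface at z = 0. Lengths are in m, angles in rad, forces in N, time in s.
With the tool pointing down it reaches from about 0.4 to 0.825 m from the base axis. Payload 7 kg.
Tool frame: the origin (TCP) lies between the finger pads; the fingertips stand 8 mm ahead of it and the grasp point (between the pads) lies 11 mm behind it (arm.finger_overhang is the distance from the TCP to the fingertips, in m); z points along the fingers, y is the line along which they close (so a half turn about z gives the same grasp; the last joint's range is limited). The gripper opens to 88 mm and grips with 3 to 60 N. Pads are 19 mm wide; open, the fingers measure 130 mm over their backs; the gripper's body (78 mm by 193 mm) begins 47 mm behind the grasp point.
Start: joints at [1.414, 0.359, 0.012, 0, -1.224, -0.288], TCP at [0.29, 0.609, 0.235] pointing down, gripper open.
Joint ranges: [-3.07, 3.07], [-1.43, 2.12], [-1.02, 1.25], [-3.03, 1.67], [-3.05, -0], [-3.03, 3.03]. Speed limits (rad/s): [2.39, 2.39, 3.01, 3.14, 3.14, 3.14].

## Interface

Orientations are given as [roll, pitch, yaw] about the fixed x, y, z axes, in that order (R = Rz(yaw) Ry(pitch) Rx(roll)).
In Python, from station import arm gives the robot as it stands.
- The arm moves only by the tool move_arm, never from a script. Its argument "rows" is text: rows parted by semicolons, each of 7 numbers parted by spaces: the turn, a rotation vector about the tool's x, y, z in degrees, then the shift along the tool's x, y, z in m, then the finger opening in m, from 0 to 0.0876. A call has 1 to 8 rows; each row shifts and turns the commanded pose from where the row before left it, along the tool's axes as they then stand; what a row does not reach is not made up. A row lasts 1/8 s, in which the tool goes at most 62.5 mm and 10.7 degrees, less where a joint would pass 70% of its speed; a pose out of reach is approached as far as the arm can. A call is refused whole if a number of a shift passes 0.0625 or a number of a turn 10.7, either way. A call with a gripper value outside its range is refused whole. The fingers move at their own pace and stop on an object; "squeeze" is the grip in N (left out, the last holds). Time passes only in rows, so rows that do not move let the fingers close. It gives the time, the measured TCP pose, the force, the opening and the grip force at its end, in the units of the state.
- arm.get_state(): the state, without advancing time (a new reading comes with each control period).
- arm.grab_frame(name): name is "side" or "top" or "wrist"; returns (picture, depth): 420x560x3 uint8, blue, green, red; 420x560 float32, m along the optical axis (not along the pixel's ray), 0 where there is no reading.
- arm.camera_model(name): a dict with "mtx" (3x3 intrinsics, pixels), "camera_from_world" (4x4, takes a point from world to camera coordinates); the wrist camera has in their place "mount" (4x4, takes a point from camera to tool coordinates, whose origin is the TCP and whose axes are the flange's). Camera axes: x right, y down, z forward; pixel columns grow to the right and rows downward; lengths in m; the calibration is good to about 2 mm. A picture is of the moment at which its call begins: read the wrist's pose just before it. camera_model takes no time and is no camera call.
- arm.job_done(): hands the job in; it is judged then, once.
The state is a dict: "t": time; "q": joint angles; "qd": joint speeds; "joint_efforts": joint torques, N m; "eef_pos": TCP position; "ee_rot": TCP orientation; "force": force on the tool from outside, world axes, zero at the start; "moment": the same for the moment, N m; "width": finger opening in m; "gripper_force": force on a finger pad.
Only numpy, scipy, OpenCV 4.12 (cv2) and the standard library are available. Lean on these libraries where they do the work, as an engineer would, in place of code of your own. Each camera call takes 0.05 s, during which the arm holds its last target. There are 200 camera calls.

## Task

Put the loose battery cell from its rest into the battery cradle of the handpiece control unit: flat end under the two-pronged hood and against the coil spring, then the button end down behind the contact wall, so that it lies fully down and level in its trough, and let go of it. Be gentle: never press the cell against the unit with more than 25 N, neither squeezing the spring solid nor pressing the cell down on top of the contact wall. Leave the bur dish, the plaster model and the wax knife where they are.

Things in the scene. Friction and masses are not known exactly. Their poses are not given: they have to be found in the camera images.
- cell_mid (a point): Centre of the battery cell, a grey cylinder 26 mm in diameter and 65 mm long over all, 90 g or so. The point's x axis runs along the cell and points to the button end (a steel button 9 mm across and 2 mm high, included in the 65 mm); the -x end is flat. At the start it lies level in the rest, its axis 34 mm above the bench.
- cell_button (a point): Tip of the cell's button, 32.5 mm from the cell's centre along its axis.
- rest: Grey plastic rest, fixed to the bench, with a V trough along its x axis in which the cell lies. Base 90 x 60 mm, 8 mm thick; the trough is 20 mm wide and narrower than the cell, so fingers can straddle the cell anywhere, down to 24 mm below its axis. Origin: centre of the underside, on the bench.
- unit: White control unit, fixed, battery cover off. Origin: on the bench under the battery bay; base plate 10 mm thick, x -76 to 80 mm, 120 mm wide. +x points to its closed box (x 80 to 165 mm, 55 mm high). The black cradle stands on the plate along x, at y = 0; it is screwed through slots, so IT MAY BE SHIFTED as one piece up to 11 mm either way along x. The shift is not measured: find it by touch.
- bay_mid (a point): Centre of the seated cell if the cradle were not shifted (true place: up to 11 mm either way along the unit's x); axes as the unit's. Seated, the cell lies level, axis 36 mm and underside 23 mm above the bench, button to +x, in a shallow V trough 60 mm long and 18 mm wide, narrower than the cell: fingers have free room at both sides down to the plate, 10 mm above the bench.
- bay_spring (a point): Centre of the face of the free coil spring (disc 12 mm across, 36 mm high), cradle not shifted; 26.5 mm from bay_mid to -x. It yields to -x: 2 N at first, then 0.6 N per mm, solid after 10 mm; squeezed 6 mm by the seated cell, 7 to 9 mm by the level one to let the button end down. Block behind it from 12 mm on, 34 mm wide. Over it two hood prongs reach 2 mm past its face; underside 55, top 59 mm high.
- bay_wall (a point): Middle of the inner top edge of the contact wall for the button end, cradle not shifted; 32.5 mm from bay_mid to +x. Wall 5 mm thick, 18 mm wide, top 35 mm above the bench. Because of the hood and this wall the cell must go in tilted by 15 to 22 degrees, flat end low and towards -x, then be levelled about its flat end while the spring stays squeezed (tilted, it meets the disc's rim some 1.4 mm early).
- dish: White bowl of burs, 110 mm across and 30 mm high, loose; origin under its centre. To be left alone.
- model: Plaster model of a dental arch, 60 x 66 x 32 mm, loose; origin under its centre. To be left alone.
- knife: Slim wax knife, 150 mm long, 12 mm wide and high, lying loose on the bench. To be left alone.
Not all that is in view belongs to the job. Of the things like the part that bears cell_mid, leave any that is purple or yellow; of the rest the larger one is meant.

How it is judged:
At the end, for the whole second after the job is handed in: The cell lies at rest in the trough between spring and contact wall, button end towards the wall: its centre 36 mm (+-2.5) above the bench, within 5 mm of the unit's middle line and 15 mm of the unit's origin along x, its axis within 0.06 rad of the unit's x axis (so level), released (z of cell_mid in the frame of unit between 0.0335 and 0.0385 m and y of cell_mid in the frame of unit between -0.005 and 0.005 m and x of cell_mid in the frame of unit between -0.015 and 0.015 m and x of cell_button in the frame of unit above 0.015 m and angle between the x axis of cell_mid and the x axis of unit, either way round below 0.06 rad and linear speed of cell below 0.01 m/s); the robot touches nothing.
It fails at once if the cell is forced against the unit, with more than 25 N (contact force between cell and unit above 25 N).
It fails at once if the bur dish is moved by more than 15 mm (distance of dish from where it was at the start of the episode above 0.015 m).
It fails at once if the plaster model is moved by more than 15 mm (distance of model from where it was at the start of the episode above 0.015 m).
It fails at once if the wax knife is moved by more than 15 mm (distance of knife from where it was at the start of the episode above 0.015 m).
It also fails if it takes over 51 s, if anything falls off the work surface, if the arm or the gripper's body presses on something with over 40 N, if the wrist force passes 120 N, or if a joint passes its speed limit or range.

## Working session

There is one attempt and no reset: what is moved stays moved. The work goes in short steps, Python scripts to look and compute and a tool call to move; the robot and the scene stay as the last step left them, time stands still between calls to the robot, and variables do not carry over. Pictures are saved under pics/ and viewed, at most 10 in all, crops included, and the job is handed in when it is done.

Besides the shell and the picture viewer there is one more tool, called after "Request:" as name(argument=value, ...), one argument or row to a line, values as JSON. move_arm: Moves the arm, as the interface text tells. Its arguments: {"type":"object","properties":{"rows":{"type":"string"},"squeeze":{"type":"number"}},"required":["rows"]}

```bash
mkdir -p pics; cat > h.py <<'E'
import numpy as np, cv2
from station import arm
from scipy.spatial.transform import Rotation as R
def grab(n):
    s=arm.get_state(); im,d=arm.grab_frame(n); m=arm.camera_model(n)
    if n=='wrist':
        T=np.eye(4);T[:3,:3]=R.from_euler('xyz',s['ee_rot']).as_matrix();T[:3,3]=s['eef_pos'];T=T@np.array(m['mount'])
    else: T=np.linalg.inv(m['camera_from_world'])
    K=np.array(m['mtx']); v,u=np.mgrid[:420,:560]
    P=np.stack([(u-K[0,2])/K[0,0]*d,(v-K[1,2])/K[1,1]*d,d],-1)@T[:3,:3].T+T[:3,3]
    P[d==0]=np.nan
    return im,d,P,T,K
E
python3 - <<'E'
from h import *
s=arm.get_state();print(s)
ims=[]
for n in('top','side'):
    im,d,P,T,K=grab(n);np.savez(n,im=im,P=P);print(n,T,K);cv2.imwrite(f'pics/{n}0.png',cv2.resize(im,(800,600)))
E
```

```text
{'t': 0.0, 'q': array([ 1.41408994e+00,  3.59353045e-01,  1.10674326e-02, -3.84710265e-04,
       -1.22408131e+00, -2.88107959e-01]), 'qd': array([ 0.0007119 ,  0.0003976 ,  0.00023183, -0.00133846,  0.00171586,
       -0.00088663]), 'joint_efforts': array([-8.31979196e-05, -5.82719564e+01,  2.93053901e+01,  6.99709877e+00,
        7.01659505e-03, -1.52853718e-04]), 'eef_pos': array([0.29024883, 0.60888556, 0.23364206]), 'ee_rot': array([ 3.13998402e+00, -9.95653780e-05, -4.44945277e-01]), 'force': array([ 0.41990117, -0.6758814 ,  0.19119493]), 'moment': array([-0.03060607,  0.00315887,  0.08677382]), 'gripper_force': 0.0, 'width': 0.08778899557832573}
top [[-0.11604417 -0.97093933  0.20930976  0.2945516 ]
 [-0.99323321  0.11442183 -0.01988568  0.01039019]
 [-0.00464181 -0.21020102 -0.97764717  1.154984  ]
 [ 0.          0.          0.          1.        ]] [[507.61488851   0.         282.64684828]
 [  0.         507.61488851 207.77651752]
 [  0.           0.           1.        ]]
side [[ 0.94369436 -0.25938471  0.2053303   0.2759515 ]
 [-0.33077845 -0.74950431  0.57343606 -0.68397098]
 [ 0.0051554  -0.60906721 -0.79310186  0.97595604]
 [ 0.          0.          0.          1.        ]] [[512.53493052   0.         286.26708228]
 [  0.         512.53493052 217.36332776]
 [  0.           0.           1.        ]]
```

View pics/top0.png

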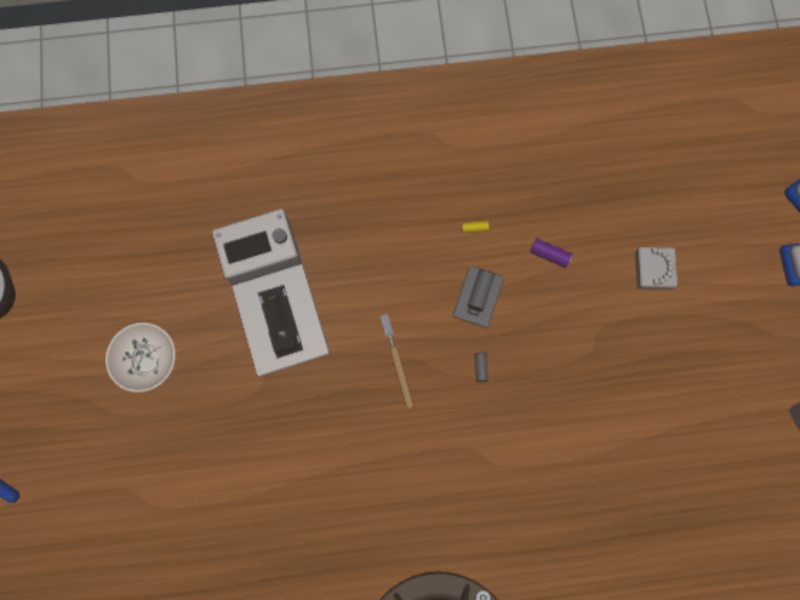

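View pics/side0.png

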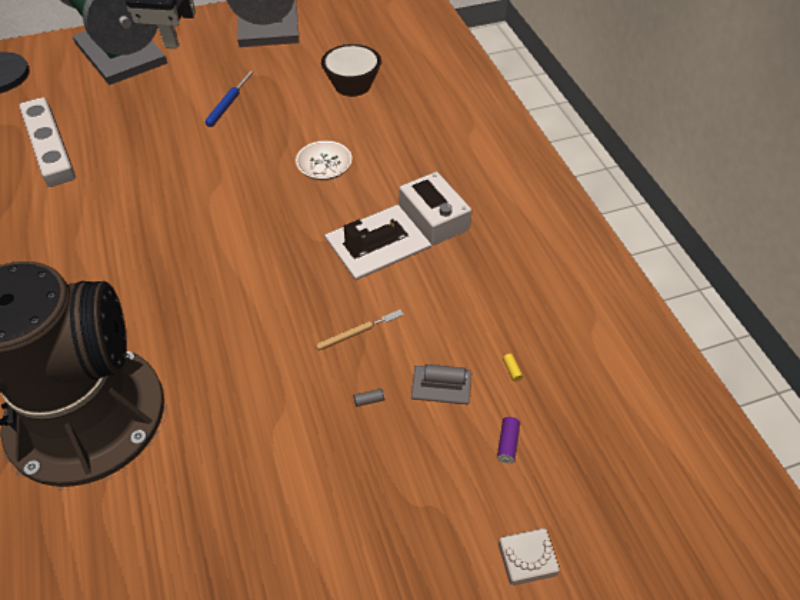

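Candidates in the top picture: cell in the rest (481,291); small grey cell (481,366), smaller; purple (551,252) and yellow (476,227), both excluded. I choose the one in the rest. The unit is at (275,300), the dish at (140,357), the knife at (397,360) and the model at (657,268).

```bash
python3 - <<'E'
from h import *
z=np.load('top.npz');im,P=z['im'],z['P']
s=.7
def reg(x0,y0,x1,y1): 
    return (slice(int(y0*s),int(y1*s)),slice(int(x0*s),int(x1*s)))
def box(m,Q):
    p=Q[m][:,:2];r=cv2.minAreaRect((p*1000).astype(np.float32));return len(p),np.round(r[0],1),np.round(r[1],1),round(r[2],1),np.median(Q[m][:,2]).round(4)
Q=P[reg(440,255,515,335)];print('cell',box(Q[...,2]>.037,Q));print('rest',box((Q[...,2]>.004)&(Q[...,2]<.02),Q))
Q=P[reg(200,200,335,385)];print('box',box(Q[...,2]>.048,Q));print('plate',box(Q[...,2]>.006,Q))
b=im[reg(200,200,335,385)].max(-1);print('cradle',box((Q[...,2]>.013)&(Q[...,2]<.065)&(b<70),Q))
m=(Q[...,2]>.045)&(b<60);print('dark high',box(m,Q))
c=im[reg(440,255,515,335)];c=cv2.resize(c,None,fx=5,fy=5,interpolation=2);d=im[reg(200,200,335,385)];d=cv2.resize(d,None,fx=4,fy=4,interpolation=2)
o=np.zeros((560,800,3),np.uint8);o[:c.shape[0],:c.shape[1]]=c;o[:d.shape[0],300:300+d.shape[1]]=d;cv2.imwrite('pics/crop.png',o)
E
```

```text
cell (311, array([ 532.2, -133.8]), array([25.6, 63.9]), 64.2, np.float64(0.045))
rest (654, array([ 535.4, -130. ]), array([115.6, 128.8]), 81.5, np.float64(0.0078))
box (2096, array([579.9, 201.1]), array([220.4, 120.4]), 10.8, np.float64(0.0554))
plate (5600, array([580.2, 208.2]), array([216.7, 291.5]), 84.2, np.float64(0.0139))
cradle (955, array([564.8, 194.4]), array([191.2,  93. ]), 12.7, np.float64(0.0543))
dark high (561, array([561.8, 210.4]), array([188.2,  65.5]), 9.9, np.float64(0.0565))
```

View pics/crop.png

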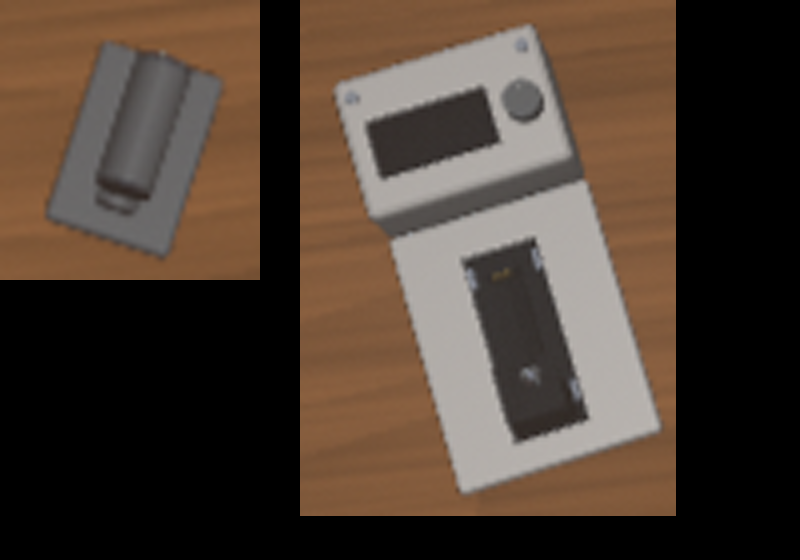

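The crop shows the right cell: button up-right at (162,52) and flat end at (118,200), in the rest. The unit's cradle has its spring and hood near (530,375) and its contact near (500,272), so its +x points to the box. Next I'll work out the move for a close look at the unit.

```bash
cat >> h.py <<'E'
def plan(pos,rot=None):
    s=arm.get_state();A=R.from_euler('xyz',s['ee_rot']);B=A if rot is None else R.from_euler('xyz',rot)
    print('t',s['t'],'pos',s['eef_pos'].round(4),'rot',s['ee_rot'].round(3))
    print('rotvec deg',np.degrees((A.inv()*B).as_rotvec()).round(2),'shift before turn',A.inv().apply(np.array(pos)-s['eef_pos']).round(4),'after turn',B.inv().apply(np.array(pos)-s['eef_pos']).round(4),'force',s['force'].round(2))
E
python3 - <<'E'
from h import *
print(arm.camera_model('wrist'))
z=np.load('top.npz');P=z['P'];
# plate corners & such from crop pixels: crop/4+off
for n,(u,v) in dict(p1=(462,492),p2=(660,430),p3=(392,240),b1=(335,88),b2=(533,27),spring=(530,375),contact=(500,272),cr1=(515,440),cr2=(588,418),cr3=(463,258),cr4=(535,240)).items():
    a=int((v)/4+140);b=int((u-300)/4+140);print(n,a,b,P[a,b].round(3))
plan([.53,.21,.33])
E
```

```text
{'mtx': array([[319.4167183 ,   0.        , 281.55331637],
       [  0.        , 319.4167183 , 205.4754962 ],
       [  0.        ,   0.        ,   1.        ]]), 'mount': array([[ 4.77157965e-04, -9.62086568e-01, -2.72743852e-01,
         7.28224851e-02],
       [ 9.99999792e-01,  3.40849651e-04,  5.47147054e-04,
        -1.34310668e-04],
       [-4.33438185e-04, -2.72744056e-01,  9.62086530e-01,
        -1.50339684e-01],
       [ 0.00000000e+00,  0.00000000e+00,  0.00000000e+00,
         1.00000000e+00]])}
p1 263 180 [ 0.442  0.234 -0.003]
p2 247 230 [ 0.465  0.117 -0.   ]
p3 200 163 [0.591 0.26  0.009]
b1 162 148 [0.672 0.279 0.053]
b2 146 198 [0.714 0.17  0.003]
spring 233 197 [0.498 0.183 0.041]
contact 208 190 [0.56  0.196 0.029]
cr1 250 193 [0.467 0.201 0.007]
cr2 244 212 [0.475 0.156 0.011]
cr3 204 180 [0.577 0.222 0.007]
cr4 200 198 [0.581 0.18  0.01 ]
t 0.1 pos [0.2903 0.609  0.2337] rot [ 3.14  -0.    -0.445]
rotvec deg [0. 0. 0.] shift before turn [ 0.3881  0.2571 -0.0958] after turn [ 0.3881  0.2571 -0.0958] force [ 0.47  0.12 -0.04]
```

Request:
move_arm(
  rows="0 0 0 0.049 0.034 -0.002 0.0876;0 0 0 0.049 0.034 -0.002 0.0876;0 0 0 0.049 0.034 -0.002 0.0876;0 0 0 0.049 0.034 -0.002 0.0876;0 0 0 0.049 0.034 -0.002 0.0876;0 0 0 0.049 0.034 -0.002 0.0876;0 0 0 0.049 0.034 -0.002 0.0876;0 0 0 0.049 0.034 -0.002 0.0876",
)

```text
t: 1.1
eef_pos: [0.5278, 0.1933, 0.2505]
ee_rot: [3.142, 0.0, -0.445]
force: [1.9, -0.3, 1.0]
width: 0.0882
gripper_force: 0.0
```

Request:
move_arm(
  rows="0 0 0 0 0 0 0.0876;0 0 0 0 0 0 0.0876",
)

```text
t: 1.35
eef_pos: [0.5272, 0.1948, 0.2502]
ee_rot: [3.141, 0.0, -0.446]
force: [-0.3, 0.5, -0.2]
width: 0.0878
gripper_force: 0.0
```

```bash
python3 - <<'E'
from h import *
im,d,P,T,K=grab('wrist');np.savez('w1',im=im,P=P,T=T,K=K);cv2.imwrite('pics/w1.png',cv2.resize(im,(784,588)));plan([.532,-.134,.25])
E
```

```text
t 1.4 pos [0.5269 0.1954 0.2503] rot [ 3.141  0.    -0.445]
rotvec deg [0. 0. 0.] shift before turn [0.1463 0.2952 0.0003] after turn [0.1463 0.2952 0.0003] force [-0.36  0.14  0.21]
```

View pics/w1.png

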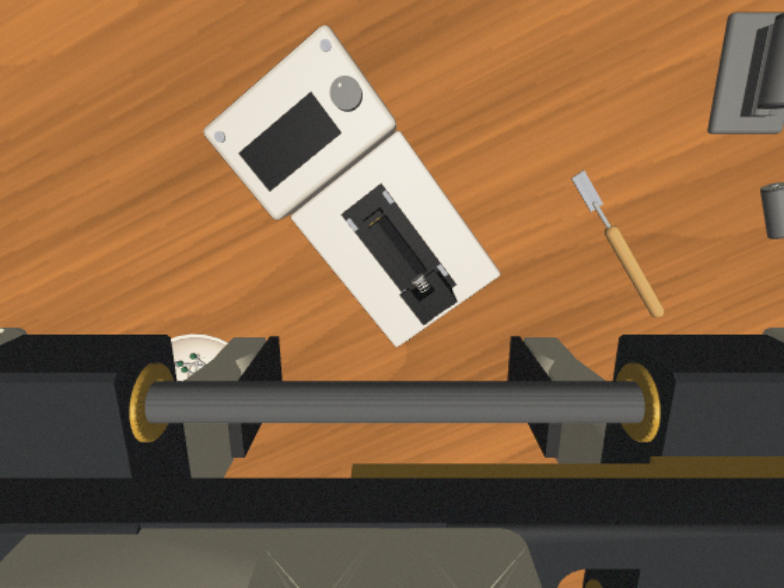

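The unit is clear: plate corners at (397,346) and (499,274), box top corners at (204,132) and (325,27), and the cradle from (430,300) to (370,200). The hood is at (440,285) and the contact at (375,215). The knife is at (620,250) and the rest at the upper right.

```bash
python3 - <<'E'
from h import *
z=np.load('w1.npz');im,P,T,K=[z[k] for k in('im','P','T','K')]
def ray(u,v,h):
    r=T[:3,:3]@np.array([(u/1.4-K[0,2])/K[0,0],(v/1.4-K[1,2])/K[1,1],1]);return (T[:3,3]+r*(h-T[2,3])/r[2])[:2]
obs=np.array([ray(397,346,.010),ray(499,274,.010),ray(204,132,.055),ray(325,27,.055)])
mod=np.array([[-76,60],[-76,-60],[165,60],[165,-60]])/1000
a=obs-obs.mean(0);b=mod-mod.mean(0)
y=np.arctan2((b[:,0]*a[:,1]-b[:,1]*a[:,0]).sum(),(a*b).sum());Rz=np.array([[np.cos(y),-np.sin(y)],[np.sin(y),np.cos(y)]])
o=obs.mean(0)-Rz@mod.mean(0);print('yaw',y,'origin',o,'res mm',((obs-o)@Rz-mod)*1000)
br=im.min(-1)>150;m=br&(P[...,2]>.05)&(P[...,2]<.06)&(np.abs(P[...,0]-.6)<.2)&(np.arange(420)[:,None]<235)
r=cv2.minAreaRect((P[m][:,:2]*1000).astype(np.float32));print('box',r,np.median(P[m][:,2]))
m=br&(P[...,2]>.006)&(P[...,2]<.014)&(np.arange(420)[:,None]<250);r=cv2.minAreaRect((P[m][:,:2]*1000).astype(np.float32));print('plate',r,np.median(P[m][:,2]))
U=(P[...,:2]-o)@Rz; k=(np.abs(U[...,0])<.075)&(np.abs(U[...,1])<.03)&(P[...,2]>.014)
np.savez('u',o=o,y=y)
# coarse height map in unit frame
X=U[k][:,0]*1000;Y=U[k][:,1]*1000;Z=P[k][:,2]*1000
import collections
print('cols x from -70 by 3; rows y')
for yy in range(-20,21,4):
    print(yy,' '.join('%3d'%(np.median(q) if len(q) else 0) for xx in range(-64,62,3) for q in [Z[(abs(X-xx)<1.6)&(abs(Y-yy)<2)]]))
E
```

```text
yaw 0.20212811062400687 origin [0.52343555 0.19146888] res mm [[ 2.72175863 -2.3437774 ]
 [ 3.16656179  2.33043099]
 [-2.69495459 -2.93818582]
 [-3.19336583  2.95153223]]
box ((577.8427124023438, 202.9083251953125), (219.3695831298828, 118.29329681396484), 11.572403907775879) 0.05502820135144093
plate ((526.294921875, 146.04739379882812), (533.511962890625, 173.42420959472656), 89.24567413330078) 0.010215472522259766
cols x from -70 by 3; rows y
-20   0   0   0   0   0   0 313 316 319  14  14  14   0   0   0   0   0   0   0   0   0   0   0   0   0   0 335 349 353 325 324 323   0   0  14  14  14  14   0   0   0   0
-16   0   0   0  58  58  59  58  58  58  39  59  58  58  59  58   0   0  14   0   0   0   0   0   0   0   0  14 335 348 353 325 324 322   0   0   0   0  14   0   0   0   0
-12   0   0   0  58  59  59  59  59  58  58  59  59  58  59  59   0   0   0   0   0   0   0   0   0   0   0   0   0 335 349 352 325 324 322   0   0   0   0   0   0   0   0
-8   0   0   0  58  59  58  58  58  58  58  59  59  58  24  24  24  24  23  24  24  23  24  23  23  24  24  24  24  23 335 348 353 325
[... 530 characters left out ...]
3  14   0  14   0
8   0   0   0   0  58  58  59  58  57  43  58  59  58  24  25  25  24  23  25  24  24  24  23  24  25  24  24  24  24  24  24  24  24 354 352 348 325 324 323   0   0   0
12   0   0   0  58  59  59  58  58  59  41  59  59  59  58  57   0  14   0   0   0   0   0   0  14   0   0   0   0   0   0   0   0   0   0 354 353 348 325 324 323   0   0
16   0   0   0  58  59  58  59  59  58  59  58  59  59  58  59   0   0   0   0   0   0   0   0   0   0   0   0   0   0   0   0   0   0  14   0 353 352 348 325 324 322   0
20   0   0   0   0   0   0   0   0   0   0   0  14   0   0   0  14   0   0  14   0   0   0   0   0   0   0   0   0   0   0   0   0   0  14  14  14 354 353 348 325 324 325
```

Request:
move_arm(
  rows="0 0 0 0.016 0.049 0 0.0876;0 0 0 0.016 0.049 0 0.0876;0 0 0 0.016 0.049 0 0.0876;0 0 0 0.016 0.049 0 0.0876;0 0 0 0.016 0.049 0 0.0876;0 0 0 0.016 0.049 0 0.0876;0 0 0 0 0 0 0.0876;0 0 0 0 0 0 0.0876",
)

```text
t: 2.4
eef_pos: [0.4876, -0.1107, 0.2506]
ee_rot: [-3.141, -0.0, -0.444]
force: [0.4, 0.0, -0.3]
width: 0.0877
gripper_force: 0.0
```

```bash
python3 - <<'E'
from h import *
im,d,P,T,K=grab('wrist');np.savez('w2',im=im,P=P,T=T,K=K);cv2.imwrite('pics/w2.png',im[:260])
E
```

```text
(no output)
```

View pics/w2.png

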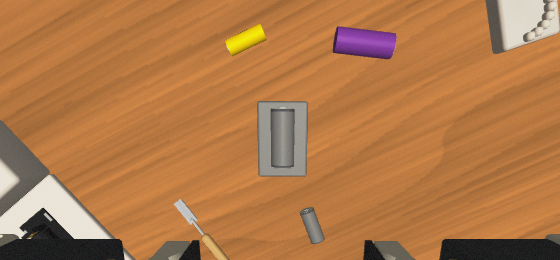

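The rest is centred at (283,138) with the cell vertical in the picture and its button at the top (282,107). So its axis is already parallel to tool x.

```bash
python3 - <<'E'
from h import *
z=np.load('w2.npz');P=z['P'];Q=P[95:182,250:315];Z=Q[...,2]
def rect(m): 
    r=cv2.minAreaRect((Q[m][:,:2]*1000).astype(np.float32));return np.round(r[0],1),np.round(r[1],1),r[2]
m=(Z>.036)&(Z<.06);print('cell',rect(m),Z[m].max());print('base',rect((Z>.005)&(Z<.06)))
p=Q[m][:,:2];c=p.mean(0);w=np.linalg.svd(p-c)[2][0];print('pca',c,np.degrees(np.arctan2(w[1],w[0])))
z=np.load('w1.npz');P=z['P'];u=np.load('u.npz');o,y=u['o'],u['y']
Rz=np.array([[np.cos(y),-np.sin(y)],[np.sin(y),np.cos(y)]]);U=(P[...,:2]-o)@Rz*1000;Z=P[...,2]*1000
def ext(m,n): 
    q=U[m];print(n,len(q),'x',np.percentile(q[:,0],[0,2,98,100]).round(1),'y',np.percentile(q[:,1],[0,2,98,100]).round(1))
r=(abs(U[...,0])<75)&(abs(U[...,1])<40)&(Z<65)
ext(r&(Z>56),'hood');ext(r&(Z>56)&(abs(U[...,1])<4),'block mid');ext(r&(Z>33)&(Z<37)&(U[...,0]>10),'wall top');ext(r&(Z>33)&(Z<44)&(U[...,0]<-10)&(abs(U[...,1])<3),'spring')
ext(r&(Z>21)&(Z<26)&(abs(U[...,1])<9),'trough')
r2=(abs(U[...,0]-40)<150)&(abs(U[...,1])<80)&(Z<65)
br=z['im'].min(-1)>140
ext(r2&(Z>53)&(Z<57)&(U[...,0]>70),'box');ext(r2&(Z>7)&(Z<13)&br,'plate')
plan([.532,-.134,.25])
E
```

```text
cell (array([ 531.7, -132.1]), array([25.1, 64.3]), 64.787841796875) 0.04967953436647876
base (array([ 526.9, -130. ]), array([59.9, 89.6]), 64.52965545654297)
pca [ 0.53184512 -0.13227509] 154.61098601081818
hood 684 x [-54.2 -53.7 -22.6 -21.3] y [-16.8 -16.4  16.7  17.3]
block mid 111 x [-54.2 -53.6 -36.  -35.8] y [-3.9 -3.9  3.8  4. ]
wall top 75 x [34.4 34.6 39.8 39.9] y [-8.9 -8.6  8.8  9. ]
spring 49 x [-36.4 -36.3 -23.9 -23.8] y [-2.9 -2.7  2.7  2.8]
trough 734 x [-36.4 -25.5  31.9  40. ] y [-9.  -8.7  8.5  8.9]
box 8900 x [ 81.8  84.2 162.9 165.1] y [-59.3 -56.5  55.6  58.9]
plate 8254 x [-74.2 -70.9  78.6  80.7] y [-59.3 -57.5  57.5  59.9]
t 2.45 pos [ 0.4877 -0.1104  0.2505] rot [-3.141  0.    -0.443]
rotvec deg [0. 0. 0.] shift before turn [0.0502 0.0024 0.0005] after turn [0.0502 0.0024 0.0005] force [ 0.24 -1.11  0.25]
```

Request:
move_arm(
  rows="0 0 0 0.0245 0.0005 0.02 0.0876;0 0 0 0.0245 0.0005 0.04 0.0876;0 0 0 0 0 0.055 0.0876;0 0 0 0 0 0.055 0.0876;0 0 0 0 0 0.04 0.0876;0 0 0 0 0 0.0175 0.0876;0 0 0 0 0 0 0.0876;0 0 0 0 0 0 0.05",
  squeeze=40,
)

```text
t: 3.45
eef_pos: [0.5322, -0.1326, 0.0239]
ee_rot: [-3.141, -0.001, -0.443]
force: [-0.2, 0.4, 0.6]
width: 0.0817
gripper_force: 0.0
```

Request:
move_arm(
  rows="0 0 0 0 0 0 0.02;0 0 0 0 0 0 0.02;0 0 0 0 0 0 0.02;0 0 0 0 0 0 0.02",
)

```text
t: 3.95
eef_pos: [0.5313, -0.1337, 0.0233]
ee_rot: [-3.141, -0.0, -0.445]
force: [0.5, -0.5, -0.4]
width: 0.0434
gripper_force: 0.0
```

```bash
python3 - <<'E'
from h import *
s=arm.get_state();print(s['width'],s['gripper_force'],s['force']);plan([.532,-.132,.023])
E
```

```text
0.04342183600263948 0.0 [ 0.52218712 -0.45600269 -0.44363656]
t 3.95 pos [ 0.5313 -0.1337  0.0233] rot [-3.141 -0.    -0.445]
rotvec deg [0. 0. 0.] shift before turn [-0.0001 -0.0018  0.0003] after turn [-0.0001 -0.0018  0.0003] force [ 0.52 -0.46 -0.44]
```

Request:
move_arm(
  rows="0 0 0 0 -0.001 0 0.02;0 0 0 0 0 0 0.02;0 0 0 0 0 0 0.02;0 0 0 0 0 0 0.02;0 0 0 0 0 0 0.02",
)

```text
t: 4.58
eef_pos: [0.5319, -0.1326, 0.0231]
ee_rot: [-3.141, -0.0, -0.445]
force: [1.6, 1.9, 0.3]
width: 0.025
gripper_force: 40.0
```

```bash
python3 - <<'E'
from h import *
for i in range(4):
    s=arm.get_state();print(s['eef_pos'].round(4),s['width'],s['gripper_force'],s['force'].round(2));arm.grab_frame('top')
E
```

```text
[ 0.5319 -0.1326  0.0231] 0.02497569697705339 39.99937355518341 [1.62 1.9  0.29]
[ 0.5319 -0.1326  0.0231] 0.02500801268138954 39.999414682388306 [1.64 2.9  0.25]
[ 0.5319 -0.1326  0.0231] 0.025138132712062413 39.99935030937195 [0.92 2.04 1.52]
[ 0.5319 -0.1326  0.0231] 0.025155163673864746 39.99940752983093 [0.55 2.62 0.6 ]
```

Request:
move_arm(
  rows="0 0 0 0 0 -0.03 0.02;0 0 0 0 0 -0.05 0.02;0 0 -9.27 0 0 -0.04 0.02;0 0 -9.27 0 0 0 0.02;0 0 -9.27 0 0 0 0.02;0 0 -9.27 0 0 0 0.02;0 9 0 0 0 0 0.02;0 9 0 0 0 0 0.02",
)

```text
t: 5.78
eef_pos: [0.5314, -0.1329, 0.1427]
ee_rot: [3.141, -0.318, 0.203]
force: [-0.2, 0.5, -0.4]
width: 0.0251
gripper_force: 40.0
```

```bash
cat >> h.py <<'E'
u=np.load('u.npz');o,yw=u['o'],float(u['y']);RU=R.from_euler('z',yw)
def go(F,th):  # F: flat-end centre in unit frame (x,y,z) m, th tilt deg -> plan
    B=R.from_euler('xyz',[np.pi,0,yw])*R.from_rotvec([0,np.radians(th),0])
    plan(RU.apply(F)+[o[0],o[1],0]-B.apply([-.0325,0,-.0109]),B.as_euler('xyz'))
def where():
    s=arm.get_state();A=R.from_euler('xyz',s['ee_rot']);p=s['eef_pos']+A.apply([-.0325,0,-.0109])
    x=RU.inv().apply(A.apply([1,0,0]));ty=RU.inv().apply(A.apply([0,1,0]))
    print('t',s['t'],'F mm',(RU.inv().apply(p-[o[0],o[1],0])*1000).round(2),'tilt',np.degrees(np.arcsin(x[2])).round(2),'yaw',np.degrees(np.arctan2(x[1],x[0])).round(2),'roll',np.degrees(np.arcsin(ty[2])).round(2),'f unit',RU.inv().apply(s['force']).round(2),'w',s['width'].round(4),'m',RU.inv().apply(s['moment']).round(3))
def avg(n=6):
    f=[]
    for i in range(n): f.append(arm.get_state()['force']);arm.grab_frame('top')
    print('favg unit',RU.inv().apply(np.mean(f,0)).round(2),np.std(f,0).round(2));where()
E
python3 - <<'E'
from h import *
where();go([-.012,0,.12],18)
E
```

```text
Traceback (most recent call last):
  File "h.py", line 24, in where
    print('t',s['t'],'F mm',(RU.inv().apply(p-[o[0],o[1],0])*1000).round(2),'tilt',np.degrees(np.arcsin(x[2])).round(2),'yaw',np.degrees(np.arctan2(x[1],x[0])).round(2),'roll',np.degrees(np.arcsin(ty[2])).round(2),'f unit',RU.inv().apply(s['force']).round(2),'w',s['width'].round(4),'m',RU.inv().apply(s['moment']).round(3))
                                                                                                                                                                                                                                                                       ^^^^^^^^^^^^^^^^
AttributeError: 'float' object has no attribute 'round'
```

```bash
sed -i "s/s\['width'\].round(4)/round(s['width'],4)/" h.py
python3 - <<'E'
from h import *
where();go([-.012,0,.12],18)
E
```

```text
t 5.775 F mm [ -91.62 -319.37  142.9 ] tilt 18.2 yaw 0.02 roll 0.02 f unit [-0.1   0.52 -0.44] w 0.0251 m [-0.025  1.209  0.018]
t 5.775 pos [ 0.5314 -0.1329  0.1427] rot [ 3.141 -0.318  0.203]
rotvec deg [ 0.02 -0.2   0.02] shift before turn [ 0.0686 -0.3193  0.0466] after turn [ 0.0686 -0.3194  0.0465] force [-0.2   0.49 -0.44]
```

Request:
move_arm(
  rows="0 0 0 0.0114 -0.0532 0 0.02;0 0 0 0.0114 -0.0532 0 0.02;0 0 0 0.0114 -0.0532 0 0.02;0 0 0 0.0114 -0.0532 0 0.02;0 0 0 0.0114 -0.0532 0.015 0.02;0 0 0 0.0114 -0.0532 0.015 0.02;0 0 0 0 0 0.0165 0.02;0 0 0 0 0 0 0.02",
)

```text
t: 6.78
eef_pos: [0.5441, 0.195, 0.1181]
ee_rot: [3.139, -0.311, 0.203]
force: [0.3, -1.4, -0.6]
width: 0.025
gripper_force: 40.0
```

```bash
python3 - <<'E'
from h import *
avg(4);go([-.014,0,.07],18)
im,d,P,T,K=grab('wrist');np.savez('w3',im=im,P=P,T=T,K=K);cv2.imwrite('pics/w3.png',im)
E
```

```text
favg unit [ 0.51 -0.24 -0.45] [0.28 0.84 0.23]
t 6.975 F mm [-11.92  -0.64 120.97] tilt 18.04 yaw -0.05 roll -0.02 f unit [-0.4   0.01 -1.85] w 0.0252 m [-0.081  1.117  0.008]
t 6.975 pos [0.5455 0.1953 0.1207] rot [-3.141 -0.315  0.201]
rotvec deg [-0.   -0.04 -0.05] shift before turn [-0.0178 -0.0007  0.0478] after turn [-0.0177 -0.0007  0.0479] force [-0.4  -0.07 -1.85]
```

View pics/w3.png

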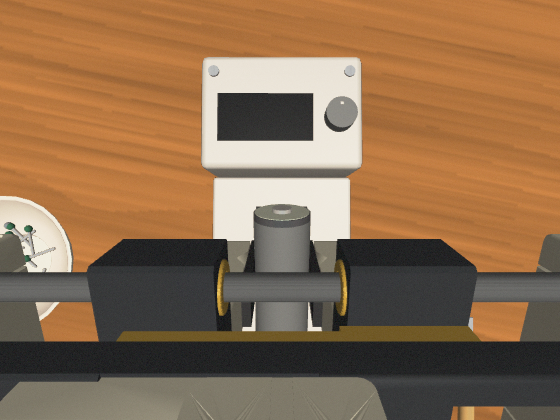

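The cell is held square with its button away from the hand at (282,211). It is centred on the unit's box, columns 202 to 361. I'll check the button's position along the axis, then descend.

```bash
python3 - <<'E'
from h import *
z=np.load('w3.npz');P=z['P'];s=arm.get_state();A=R.from_euler('xyz',s['ee_rot'])
Q=A.inv().apply(P[200:270,245:320].reshape(-1,3)-s['eef_pos'])*1000
m=(Q[:,2]>-40)&(Q[:,2]<10)&(abs(Q[:,1])<14)&(Q[:,0]>5);q=Q[m]
print('x tip pctl',np.percentile(q[:,0],[50,90,98,100]).round(1),'y',np.percentile(q[:,1],[1,99]).round(1),'ztop',np.percentile(q[q[:,0]<28][:,2],[1,50]).round(1))
b=q[(q[:,0]>31.7)];print('button',len(b),b.mean(0).round(1) if len(b) else '')
e=q[(q[:,0]>28)];print('face',e.mean(0).round(1),np.histogram(e[:,0],bins=np.arange(28,36,.5)))
# unit local refs in this view: box
UU=RU.inv().apply(P.reshape(-1,3)-[o[0],o[1],0])*1000
k=(abs(UU[:,2]-55)<2)&(abs(UU[:,0]-120)<60)&(abs(UU[:,1])<75);print('box x,y',np.percentile(UU[k],[1,99],axis=0).round(1))
E
```

```text
x tip pctl [21.9 31.  32.5 33.1] y [-13.1  13.2] ztop [-25.3 -22.5]
button 125 [ 32.5  -0.5 -12.2]
face [ 30.6  -0.4 -16.1] (array([ 65,  61,  64,  63,  77, 440, 184,  25,  39,  71,   2,   0,   0,
         0,   0]), array([28. , 28.5, 29. , 29.5, 30. , 30.5, 31. , 31.5, 32. , 32.5, 33. ,
       33.5, 34. , 34.5, 35. , 35.5]))
box x,y [[ 83.1 -57.2  53.3]
 [163.8  57.2  56.9]]
```

Request:
move_arm(
  rows="0 0 0 -0.009 0 0.0235 0.02;0 0 0 -0.0085 0 0.024 0.02;0 0 0 0 0 0 0.02;0 0 0 0 0 0 0.02",
)

```text
t: 7.52
eef_pos: [0.5443, 0.1949, 0.0706]
ee_rot: [-3.141, -0.316, 0.2]
force: [0.3, 0.8, -1.1]
width: 0.0255
gripper_force: 40.0
```

```bash
python3 - <<'E'
from h import *
avg(6);go([-.0145,0,.0395],18)
E
```

```text
favg unit [ 0.31  0.28 -0.63] [0.68 0.45 0.32]
t 7.825 F mm [-13.39   0.43  70.53] tilt 18.08 yaw 0.01 roll -0.04 f unit [ 0.77  0.62 -0.49] w 0.025 m [-0.075  1.203 -0.035]
t 7.825 pos [0.5438 0.1961 0.0703] rot [-3.141 -0.316  0.202]
rotvec deg [-0.04 -0.08  0.01] shift before turn [-0.0107  0.0005  0.0292] after turn [-0.0107  0.0004  0.0292] force [ 0.63  0.76 -0.49]
```

Request:
move_arm(
  rows="0 0 0 -0.0055 0 0.015 0.02;0 0 0 -0.005 0 0.014 0.02;0 0 0 0 0 0 0.02;0 0 0 0 0 0 0.02",
)

```text
t: 8.32
eef_pos: [0.5618, 0.1918, 0.0637]
ee_rot: [3.13, -0.338, 0.199]
force: [0.5, -0.8, -0.5]
width: 0.0248
gripper_force: 40.0
```

```bash
python3 - <<'E'
from h import *
avg(6);go([-.020,0,.0375],18)
E
```

```text
favg unit [ 0.1   0.18 -1.07] [0.3  0.52 0.45]
t 8.625 F mm [ 3.28 -5.49 63.19] tilt 19.36 yaw 0.02 roll 0.63 f unit [-0.67  0.01 -0.21] w 0.025 m [0.035 1.241 0.024]
t 8.625 pos [0.5614 0.1935 0.0637] rot [ 3.13  -0.338  0.203]
rotvec deg [ 0.66 -1.36  0.01] shift before turn [-0.0307 -0.0058  0.0172] after turn [-0.0303 -0.0056  0.018 ] force [-0.66 -0.12 -0.21]
```

```bash
python3 - <<'E'
from h import *
s=arm.get_state();print(s['q'].round(3),s['qd'].round(3),s['joint_efforts'].round(1))
E
```

```text
[ 0.481  0.23  -0.99   1.305 -0.106  0.003] [-0.005  0.001 -0.001  0.012  0.001 -0.004] [ -0.  -37.8  18.9   0.7  -0.    0. ]
```

Joint 3 is at its limit and the wrist is near singular: the arm can't reach that low with the tool leaning toward the base. I'll put the cell back and grip it with the tool leaning 18° the other way. The tool will then be vertical during the tilted entry.

Request:
move_arm(
  rows="0 0 0 0.006 0 -0.02 0.02;0 0 0 0.015 0 -0.045 0.02;0 -5 0 0.01 0 -0.04 0.02;0 -9 0 0 0 0 0.02;0 -5.4 0 0 0 0 0.02;0 0 0 0 0 0 0.02;0 0 0 0 0 0 0.02",
)

```text
t: 9.5
eef_pos: [0.5894, 0.1739, 0.1413]
ee_rot: [3.085, -0.088, 0.175]
force: [-1.0, -0.3, -1.2]
width: 0.0248
gripper_force: 40.0
```

```bash
python3 - <<'E'
from h import *
s=arm.get_state();print(s['q'].round(3));where();plan([.5319,-.1326,.15],[np.pi,0,-.445])
E
```

```text
[ 0.66   0.291 -0.367  0.119 -0.865  1.008]
t 9.5 F mm [ 27.77 -28.95 149.33] tilt 5.01 yaw -1.55 roll 3.22 f unit [-1.07 -0.13 -1.19] w 0.0248 m [ 0.113  0.302 -0.008]
t 9.5 pos [0.5894 0.1739 0.1413] rot [ 3.085 -0.088  0.175]
rotvec deg [ 1.57 -5.85 35.35] shift before turn [-0.1088  0.2924 -0.0018] after turn [ 0.08    0.3014 -0.0087] force [-1.03 -0.34 -1.19]
```

Request:
move_arm(
  rows="1.57 -5.85 0 -0.018 0.0485 -0.005 0.02;0 0 8.8 -0.018 0.0485 0 0.02;0 0 8.8 -0.018 0.0485 0 0.02;0 0 8.8 -0.009 0.03 0 0.02;0 0 8.8 -0.009 0.03 0 0.02;0 0 0 0 0 0 0.02;0 0 0 0 0 0 0.02",
)

```text
t: 10.38
eef_pos: [0.5231, -0.0307, 0.1536]
ee_rot: [3.11, -0.006, -0.442]
force: [1.1, 0.5, -1.5]
width: 0.0245
gripper_force: 40.0
```

```bash
python3 - <<'E'
from h import *
s=arm.get_state();print(s['q'].round(3));plan([.5319,-.1326,.08],[np.pi,0,-.445])
E
```

```text
[ 0.336  0.186 -0.44   0.032 -0.963  0.775]
t 10.375 pos [ 0.5231 -0.0307  0.1536] rot [ 3.11  -0.006 -0.442]
rotvec deg [ 1.78 -0.33  0.19] shift before turn [0.0511 0.086  0.0766] after turn [0.0518 0.0882 0.0736] force [ 1.13  0.48 -1.47]
```

Request:
move_arm(
  rows="1.78 -0.3 0 0 0 0 0.02;0 0 0 0.026 0.044 0.03 0.02;0 0 0 0.026 0.044 0.0435 0.02;0 0 0 0 0 0 0.02;0 0 0 0 0 0 0.02",
)

```text
t: 11.0
eef_pos: [0.5328, -0.1286, 0.0829]
ee_rot: [3.141, 0.0, -0.442]
force: [1.0, 0.5, 0.2]
width: 0.025
gripper_force: 40.0
```

```bash
python3 - <<'E'
from h import *
plan([.5319,-.1326,.0235],[np.pi,0,-.445])
E
```

```text
t 11.0 pos [ 0.5328 -0.1286  0.0829] rot [ 3.141  0.    -0.442]
rotvec deg [0.04 0.03 0.16] shift before turn [0.0009 0.0039 0.0594] after turn [0.0009 0.004  0.0594] force [0.97 0.51 0.19]
```

Request:
move_arm(
  rows="0 0 0 0.001 0.004 0.03 0.02;0 0 0 0 0 0.0265 0.02;0 0 0 0 0 0.0025 0.02;0 0 0 0 0 0 0.02;0 0 0 0 0 0 0.0876;0 0 0 0 0 0 0.0876;0 0 0 0 0 0 0.0876;0 0 0 0 0 0 0.0876",
)

```text
t: 12.0
eef_pos: [0.5317, -0.1331, 0.0242]
ee_rot: [3.142, 0.0, -0.443]
force: [-0.1, -0.0, 0.2]
width: 0.0595
gripper_force: 0.0
```

Request:
move_arm(
  rows="0 0 0 0 0 -0.035 0.0876;0 0 0 0 0 -0.05 0.0876;0 -9 0 0.01 0 0 0.0876;0 -9 0 0.01 0 0 0.0876;0 0 0 0 0 0 0.0876",
)

```text
t: 12.62
eef_pos: [0.5507, -0.1426, 0.1039]
ee_rot: [3.139, 0.321, -0.446]
force: [-0.3, 0.6, -1.0]
width: 0.0873
gripper_force: 0.0
```

```bash
cat >> h.py <<'E'
G=-18.
E
python3 - <<'E'
from h import *
im,d,P,T,K=grab('top')
Q=P[175:240,300:370];Z=Q[...,2]
m=(Z>.037)&(Z<.05);p=Q[m][:,:2];r=cv2.minAreaRect((p*1000).astype(np.float32));print('top cell',r)
c=np.array([.5319,-.1324,.034]);B=R.from_euler('xyz',[np.pi,0,-.4435])*R.from_rotvec([0,np.radians(-18),0])
print(arm.get_state()['width'],arm.get_state()['q'].round(3));plan(c-B.apply([0,0,-.011]),B.as_euler('xyz'))
E
```

```text
top cell ((544.0579223632812, -148.4474639892578), (39.55181121826172, 17.615711212158203), 0.8873717784881592)
0.08771403410516837 [-0.002  0.485 -0.091 -0.138 -1.287  1.186]
t 12.675 pos [ 0.5498 -0.1423  0.1048] rot [ 3.14   0.318 -0.446]
rotvec deg [ 0.07  0.21 -0.12] shift before turn [ 0.0027 -0.0013  0.0846] after turn [ 0.0024 -0.0012  0.0846] force [-0.06  0.23 -0.46]
```

```bash
python3 - <<'E'
from h import *
im,d,P,T,K=grab('wrist');cv2.imwrite('pics/w4.png',im)
m=(P[...,2]>.037)&(P[...,2]<.052)&(abs(P[...,0]-.532)<.06)&(abs(P[...,1]+.132)<.06)
r=cv2.minAreaRect((P[m][:,:2]*1000).astype(np.float32));print(r,P[m][:,2].max())
s=arm.get_state();print(s['eef_pos'],s['ee_rot'])
E
```

```text
((532.3110961914062, -132.6082763671875), (25.684406280517578, 66.68583679199219), 64.35902404785156) 0.048789895542340894
[ 0.54930402 -0.14196119  0.10588262] [ 3.14016885  0.3159736  -0.44476319]
```

View pics/w4.png

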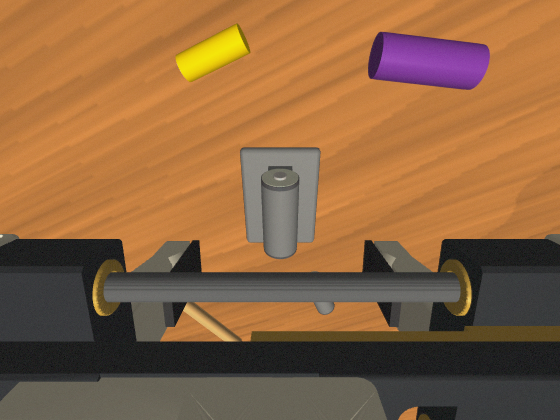

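The cell is back in the rest, upright in the picture at (281,215), button up. Next is the re-grip with the leaned tool.

Request:
move_arm(
  rows="0 0 0 0.0015 0 0.03 0.0876;0 0 0 0.001 0 0.035 0.0876;0 0 0 0 0 0.015 0.0876;0 0 0 0 0 0.0045 0.0876;0 0 0 0 0 0 0.0876",
)

```text
t: 13.35
eef_pos: [0.5287, -0.1314, 0.0273]
ee_rot: [-3.141, 0.313, -0.443]
force: [-0.2, -0.3, 0.2]
width: 0.0879
gripper_force: 0.0
```

```bash
python3 - <<'E'
from h import *
c=np.array([.5321,-.1325,.034]);B=R.from_euler('xyz',[np.pi,0,-.4435])*R.from_rotvec([0,np.radians(-18),0])
for i in range(3): plan(c-B.apply([0,0,-.011]),B.as_euler('xyz'));arm.grab_frame('top')
E
```

```text
t 13.35 pos [ 0.5287 -0.1314  0.0273] rot [-3.141  0.313 -0.443]
rotvec deg [ 0.01 -0.07  0.05] shift before turn [ 0.0013 -0.0004  0.0035] after turn [ 0.0013 -0.0004  0.0035] force [-0.21 -0.31  0.18]
t 13.4 pos [ 0.529  -0.1315  0.0275] rot [-3.141  0.313 -0.443]
rotvec deg [-0.   -0.09  0.04] shift before turn [ 0.001  -0.0004  0.0038] after turn [ 0.001  -0.0004  0.0038] force [0.16 0.63 0.01]
t 13.45 pos [ 0.5291 -0.1315  0.0274] rot [-3.141  0.313 -0.443]
rotvec deg [-0.01 -0.09  0.04] shift before turn [ 0.001  -0.0004  0.0038] after turn [ 0.001  -0.0004  0.0038] force [-0.33 -0.5  -0.74]
```

Request:
move_arm(
  rows="0 0 0 0.001 -0.0004 0.0035 0.0876;0 0 0 0 0 0 0.02;0 0 0 0 0 0 0.02;0 0 0 0 0 0 0.02;0 0 0 0 0 0 0.02;0 0 0 0 0 0 0.02;0 0 0 0 0 0 0.02;0 0 0 0 0 0 0.02",
  squeeze=45,
)

```text
t: 14.5
eef_pos: [0.5283, -0.1308, 0.0227]
ee_rot: [-3.142, 0.314, -0.443]
force: [0.0, -0.2, -0.3]
width: 0.0246
gripper_force: 45.0
```

Request:
move_arm(
  rows="0 0 0 0 0 0 0.02;0 0 0 0 0 0 0.02;0 0 0 0 0 0 0.02",
)

```text
t: 14.88
eef_pos: [0.5283, -0.1308, 0.0227]
ee_rot: [3.142, 0.315, -0.443]
force: [0.6, 1.9, -0.6]
width: 0.0247
gripper_force: 45.0
```

```bash
python3 - <<'E'
from h import *
c=np.array([.5321,-.1325,.034])
for i in range(2):
    s=arm.get_state();A=R.from_euler('xyz',s['ee_rot']);print(s['eef_pos'],s['ee_rot'],'cell in tool',A.inv().apply(c-s['eef_pos']).round(4),s['width'],s['force'].round(2));arm.grab_frame('top')
E
```

```text
[ 0.52825137 -0.13078702  0.02269969] [ 3.14154657  0.31450217 -0.44327149] cell in tool [ 0.0005 -0.0001 -0.012 ] 0.024742934721575446 [ 0.55  1.9  -0.63]
[ 0.52829068 -0.13080217  0.02272098] [ 3.14156417  0.31441596 -0.44319062] cell in tool [ 0.0005 -0.0001 -0.012 ] 0.02477372872711083 [-0.01  1.93  1.59]
```

```bash
cat >> h.py <<'E'
C=R.from_rotvec([0,np.radians(18.),0]);FT=np.array([.0005,0,-.012])+C.apply([-.0325,0,0])
def target(F,th):
    B=R.from_euler('xyz',[np.pi,0,yw])*R.from_rotvec([0,np.radians(th),0])*C.inv()
    return RU.apply(F)+[o[0],o[1],0]-B.apply(FT),B
def go(F,th):
    p,B=target(F,th);plan(p,B.as_euler('xyz'))
def where():
    s=arm.get_state();A=R.from_euler('xyz',s['ee_rot']);p=s['eef_pos']+A.apply(FT)
    x=RU.inv().apply((A*C).apply([1,0,0]));ty=RU.inv().apply(A.apply([0,1,0]))
    print('t',round(s['t'],3),'F mm',(RU.inv().apply(p-[o[0],o[1],0])*1000).round(2),'tilt',np.degrees(np.arcsin(x[2])).round(2),'yaw',np.degrees(np.arctan2(x[1],x[0])).round(2),'roll',np.degrees(np.arcsin(ty[2])).round(2),'f unit',RU.inv().apply(s['force']).round(2),'w',round(s['width'],4),'q',s['q'].round(2))
E
```

Request:
move_arm(
  rows="0 0 0 -0.01 0 -0.03 0.02;0 0 0 -0.015 0 -0.045 0.02;0 9 0 0 0 -0.04 0.02;0 9 0 0 0 0 0.02;0 0 -9.27 0 0 0 0.02;0 0 -9.27 0 0 0 0.02;0 0 -9.27 0 0 0 0.02;0 0 -9.27 0 0 0 0.02",
)

```text
t: 15.98
eef_pos: [0.5384, -0.1362, 0.1397]
ee_rot: [3.142, 0.001, 0.209]
force: [1.5, 0.0, -0.6]
width: 0.0249
gripper_force: 45.0
```

```bash
python3 - <<'E'
from h import *
where();go([-.012,0,.10],18)
E
```

```text
t 15.975 F mm [ -81.51 -324.22  141.65] tilt 17.94 yaw 0.41 roll 0.0 f unit [ 1.44 -0.25 -0.61] w 0.0249 q [ 0.1   0.25 -0.38  0.   -0.94  1.67]
t 15.975 pos [ 0.5384 -0.1362  0.1397] rot [3.142e+00 1.000e-03 2.090e-01]
rotvec deg [0.01 0.06 0.41] shift before turn [ 0.0719 -0.3235  0.0415] after turn [ 0.0695 -0.324   0.0416] force [ 1.46  0.05 -0.61]
```

Request:
move_arm(
  rows="0 0 0.4 0.0116 -0.054 0 0.02;0 0 0 0.0116 -0.054 0 0.02;0 0 0 0.0116 -0.054 0 0.02;0 0 0 0.0116 -0.054 0.01 0.02;0 0 0 0.0116 -0.054 0.015 0.02;0 0 0 0.0116 -0.054 0.0165 0.02;0 0 0 0 0 0 0.02;0 0 0 0 0 0 0.02",
)

```text
t: 16.98
eef_pos: [0.5429, 0.1951, 0.0979]
ee_rot: [3.141, 0.002, 0.198]
force: [0.4, -0.3, -1.6]
width: 0.0248
gripper_force: 45.0
```

```bash
python3 - <<'E'
from h import *
where();go([-.0145,0,.065],18)
im,d,P,T,K=grab('wrist');s=arm.get_state();A=R.from_euler('xyz',s['ee_rot'])*C
Q=A.inv().apply(P.reshape(-1,3)-s['eef_pos']-R.from_euler('xyz',s['ee_rot']).apply([.0005,0,-.012]))*1000
m=(abs(Q[:,2])<16)&(abs(Q[:,1])<16)&(Q[:,0]>10)&(Q[:,0]<40);q=Q[m];print(len(q),np.percentile(q,[1,5,50,95,99],axis=0).round(1))
b=q[q[:,0]>31.8];print('button',len(b),b.mean(0).round(1)); t=q[(abs(q[:,1])<3)&(q[:,2]<-8)]
print('top line slope deg',np.degrees(np.polyfit(t[:,0],t[:,2],1)[0]),np.median(t[:,2]),len(t))
cv2.imwrite('pics/w5.png',im)
E
```

```text
t 16.975 F mm [-10.64  -0.19  99.9 ] tilt 17.91 yaw -0.24 roll 0.04 f unit [ 0.34 -0.4  -1.62] w 0.0248 q [ 0.68  0.32 -0.38 -0.   -0.87  1.08]
t 16.975 pos [0.5429 0.1951 0.0979] rot [3.141e+00 2.000e-03 1.980e-01]
rotvec deg [ 0.04  0.09 -0.25] shift before turn [-0.0038 -0.0003  0.0349] after turn [-0.0039 -0.0003  0.0348] force [ 0.41 -0.32 -1.62]
3935 [[ 10.6 -14.2 -13.8]
 [ 12.5 -12.3 -13.3]
 [ 29.5  -0.8  -8.4]
 [ 32.9  10.9   7.3]
 [ 33.6  14.3  10.7]]
button 589 [32.5 -1.2 -1.6]
top line slope deg 6.039197143335467 -12.902301201534126 603
```

Request:
move_arm(
  rows="0 0 0 -0.002 0 0.0175 0.02;0 0 0 -0.002 0 0.0175 0.02;0 0 0 0 0 0 0.02;0 0 0 0 0 0 0.02",
)

```text
t: 17.52
eef_pos: [0.54, 0.1941, 0.0642]
ee_rot: [-3.141, -0.001, 0.196]
force: [-1.2, 0.5, -0.7]
width: 0.0253
gripper_force: 45.0
```

```bash
python3 - <<'E'
from h import *
where();go([-.0145,0,.0395],18)
im,d,P,T,K=grab('wrist');s=arm.get_state();A=R.from_euler('xyz',s['ee_rot'])*C
Q=A.inv().apply(P.reshape(-1,3)-s['eef_pos']-R.from_euler('xyz',s['ee_rot']).apply([.0005,0,-.012]))*1000
t=Q[(abs(Q[:,2]+13)<3)&(abs(Q[:,1])<2.5)&(Q[:,0]>8)&(Q[:,0]<29.5)]
print('slope',np.degrees(np.polyfit(t[:,0],t[:,2],1)[0]),np.median(t[:,2]),len(t))
e=Q[(abs(Q[:,2])<9)&(abs(Q[:,1])<9)&(Q[:,0]>29)&(Q[:,0]<35)];print(np.percentile(e[:,0],[5,50,95,99]))
U=RU.inv().apply(P.reshape(-1,3)-[o[0],o[1],0])*1000
k=(abs(U[:,2]-55)<2)&(abs(U[:,0]-120)<60)&(abs(U[:,1])<75);print('box',np.percentile(U[k],[1,99],axis=0).round(1))
E
```

```text
t 17.525 F mm [-13.67  -0.6   66.11] tilt 18.03 yaw -0.35 roll -0.02 f unit [-1.09  0.74 -0.68] w 0.0253 q [ 0.69  0.36 -0.42  0.   -0.79  1.08]
t 17.525 pos [0.54   0.1941 0.0642] rot [-3.141e+00 -1.000e-03  1.960e-01]
rotvec deg [-0.02 -0.03 -0.34] shift before turn [-0.0008 -0.0008  0.0266] after turn [-0.0008 -0.0008  0.0266] force [-1.21  0.51 -0.68]
slope -0.018754801050449865 -13.213578913387572 352
[31.02247527 31.69766316 33.44377647 33.76273475]
box [[ 83.2 -57.2  53.4]
 [138.   57.1  56.9]]
```

Request:
move_arm(
  rows="0 0 -0.3 -0.0005 -0.0005 0.013 0.02;0 0 0 -0.0005 0 0.0133 0.02;0 0 0 0 0 0 0.02;0 0 0 0 0 0 0.02",
)

```text
t: 18.08
eef_pos: [0.5382, 0.1949, 0.0367]
ee_rot: [3.141, 0.001, 0.202]
force: [0.4, -0.6, -0.8]
width: 0.0248
gripper_force: 45.0
```

```bash
python3 - <<'E'
from h import *
avg(4);go([-.020,0,.0375],18)
E
```

```text
favg unit [ 0.13  0.04 -0.61] [0.28 0.46 0.49]
t 18.275 F mm [-14.97   0.49  39.21] tilt 18.0 yaw 0.01 roll -0.02 f unit [ 0.83  0.6  -0.89] w 0.0249 q [ 0.69  0.4  -0.45 -0.   -0.73  1.08]
t 18.275 pos [0.5385 0.1951 0.0373] rot [-3.141 -0.     0.202]
rotvec deg [-0.02 -0.    0.01] shift before turn [-0.005   0.0005  0.0017] after turn [-0.005   0.0005  0.0017] force [ 0.7   0.75 -0.89]
```

Request:
move_arm(
  rows="0 0 0 -0.003 0.0002 0.001 0.02;0 0 0 -0.002 0 0.001 0.02;0 0 0 0 0 0 0.02;0 0 0 0 0 0 0.02",
)

```text
t: 18.77
eef_pos: [0.5334, 0.1937, 0.035]
ee_rot: [-3.142, 0.0, 0.202]
force: [0.4, -0.5, -0.3]
width: 0.0248
gripper_force: 45.0
```

```bash
python3 - <<'E'
from h import *
avg(6)
E
```

```text
favg unit [-0.03 -0.01 -0.78] [0.52 0.36 0.48]
t 19.075 F mm [-20.17   0.18  36.92] tilt 17.97 yaw -0.0 roll -0.0 f unit [-0.18  0.02 -1.05] w 0.025 q [ 0.69  0.39 -0.46 -0.   -0.72  1.08]
```

Request:
move_arm(
  rows="0 0 0 -0.002 0 0 0.02;0 0 0 0 0 0 0.02;0 0 0 0 0 0 0.02",
)

```text
t: 19.45
eef_pos: [0.5314, 0.1933, 0.035]
ee_rot: [-3.142, 0.0, 0.202]
force: [0.3, -0.4, 0.1]
width: 0.0248
gripper_force: 45.0
```

```bash
python3 - <<'E'
from h import *
avg(6)
E
```

```text
favg unit [ 0.01 -0.1  -0.83] [0.4  0.53 0.53]
t 19.75 F mm [-22.22   0.17  36.92] tilt 17.97 yaw 0.0 roll -0.0 f unit [ 1.19  0.12 -1.63] w 0.0253 q [ 0.69  0.39 -0.47 -0.   -0.71  1.08]
```

Request:
move_arm(
  rows="0 0 0 -0.002 0 0 0.02;0 0 0 0 0 0 0.02;0 0 0 0 0 0 0.02",
)

```text
t: 20.12
eef_pos: [0.5299, 0.1931, 0.0351]
ee_rot: [-3.141, -0.0, 0.202]
force: [2.2, 1.1, -0.7]
width: 0.0246
gripper_force: 45.0
```

```bash
python3 - <<'E'
from h import *
avg(6)
E
```

```text
favg unit [ 1.98 -0.03 -0.65] [0.36 0.47 0.39]
t 20.425 F mm [-24.     0.24  37.01] tilt 17.99 yaw 0.0 roll -0.01 f unit [ 2.27  0.28 -1.82] w 0.0247 q [ 0.7   0.39 -0.47 -0.   -0.71  1.08]
```

Request:
move_arm(
  rows="0 0 0 -0.003 0.0002 0.0004 0.02;0 0 0 0 0 0 0.02;0 0 0 -0.003 0 0.0004 0.02;0 0 0 0 0 0 0.02;0 0 0 0 0 0 0.02",
)

```text
t: 21.05
eef_pos: [0.5245, 0.192, 0.0347]
ee_rot: [-3.141, -0.001, 0.203]
force: [5.5, 1.1, 0.9]
width: 0.025
gripper_force: 45.0
```

```bash
python3 - <<'E'
from h import *
avg(6)
E
```

```text
favg unit [ 5.44 -0.21  1.4 ] [0.42 0.32 0.55]
t 21.35 F mm [-29.25   0.31  36.61] tilt 18.07 yaw 0.03 roll -0.03 f unit [4.65 0.19 1.3 ] w 0.0251 q [ 0.7   0.38 -0.48  0.   -0.7   1.07]
```

Request:
move_arm(
  rows="0 0 0 -0.0015 0 -0.0003 0.02;0 0 0 -0.001 0 0 0.02;0 0 0 0 0 0 0.02;0 0 0 0 0 0 0.02",
)

```text
t: 21.85
eef_pos: [0.5223, 0.1916, 0.035]
ee_rot: [-3.141, -0.002, 0.203]
force: [6.0, 0.6, 0.0]
width: 0.025
gripper_force: 45.0
```

```bash
cat >> h.py <<'E'
def level(F0,th0,Fs,ths):
    # rows turning to successive tilts; shift given for both conventions, tool axes
    p0,B0=target(F0,th0)
    for F,th in zip(Fs,ths):
        p,B=target(F,th);print('th',th,'turn',np.degrees((B0.inv()*B).as_rotvec()).round(2),'pre',(B0.inv().apply(p-p0)).round(5),'post',(B.inv().apply(p-p0)).round(5));p0,B0=p,B
E
python3 - <<'E'
from h import *
avg(6)
F=np.array([-.032,0,.0365]);ths=[15,12,9,6,3,0]
level(F,18,[F+[0,0,.0007*(18-t)/18] for t in ths],ths)
E
```

```text
favg unit [ 5.89 -0.35  0.1 ] [0.48 0.28 0.38]
t 22.15 F mm [-31.44   0.34  36.9 ] tilt 18.1 yaw 0.02 roll -0.04 f unit [ 6.64 -0.03  0.65] w 0.0253 q [ 0.7   0.38 -0.49  0.   -0.7   1.07]
th 15 turn [-0. -3. -0.] pre [-0.00014  0.       0.00147] post [-7.00e-05  0.00e+00  1.48e-03]
th 12 turn [ 0. -3.  0.] pre [-0.00015  0.       0.00147] post [-7.00e-05  0.00e+00  1.48e-03]
th 9 turn [-0. -3. -0.] pre [-0.00016 -0.       0.00147] post [-8.00e-05 -0.00e+00  1.48e-03]
th 6 turn [ 0. -3. -0.] pre [-0.00016  0.       0.00147] post [-9.00e-05  0.00e+00  1.48e-03]
th 3 turn [ 0. -3. -0.] pre [-0.00017 -0.       0.00147] post [-9.00e-05 -0.00e+00  1.48e-03]
th 0 turn [ 0. -3. -0.] pre [-0.00017  0.       0.00148] post [-0.0001   0.       0.00148]
```

Request:
move_arm(
  rows="0 -2.5 0 -0.0006 0 0.0012 0.02;0 -2.5 0 -0.0008 0 0.0012 0.02;0 0 0 0 0 0 0.02;0 0 0 0 0 0 0.02",
)

```text
t: 22.65
eef_pos: [0.5213, 0.1914, 0.0324]
ee_rot: [-3.141, 0.085, 0.203]
force: [6.9, 0.7, -1.1]
width: 0.025
gripper_force: 45.0
```

```bash
python3 - <<'E'
from h import *
avg(6)
E
```

```text
favg unit [ 6.68 -0.31 -0.9 ] [0.28 0.42 0.32]
t 22.95 F mm [-32.48   0.33  37.02] tilt 13.12 yaw 0.02 roll -0.04 f unit [ 7.23 -0.14 -1.61] w 0.0251 q [ 0.68  0.42 -0.4  -0.05 -0.82  1.14]
```

Request:
move_arm(
  rows="0 -3 0 -0.0006 0 0.0014 0.02;0 -2 0 -0.0001 0 0.001 0.02;0 -2 0 -0.0001 0 0.001 0.02;0 0 0 0 0 0 0.02;0 0 0 0 0 0 0.02",
)

```text
t: 23.58
eef_pos: [0.5201, 0.1912, 0.029]
ee_rot: [-3.141, 0.207, 0.203]
force: [6.9, 1.7, 0.5]
width: 0.0248
gripper_force: 45.0
```

```bash
python3 - <<'E'
from h import *
avg(6)
E
```

```text
favg unit [ 6.49  0.18 -0.53] [0.46 0.17 0.57]
t 23.875 F mm [-32.87   0.34  37.26] tilt 6.13 yaw 0.01 roll -0.04 f unit [ 6.57 -0.08 -0.37] w 0.025 q [ 0.64  0.49 -0.29 -0.11 -0.99  1.2 ]
```

Request:
move_arm(
  rows="0 -1.5 0 -0.0003 0 0.0007 0.02;0 -1.5 0 -0.0001 0 0.0007 0.02;0 0 0 0 0 0 0.02;0 0 0 0 0 0 0.02",
)

```text
t: 24.38
eef_pos: [0.5193, 0.1909, 0.0276]
ee_rot: [-3.141, 0.26, 0.202]
force: [7.0, 1.5, -0.6]
width: 0.0252
gripper_force: 45.0
```

```bash
python3 - <<'E'
from h import *
avg(5)
E
```

```text
favg unit [ 6.82  0.36 -0.78] [0.33 0.38 0.36]
t 24.625 F mm [-33.12   0.33  37.37] tilt 3.12 yaw 0.01 roll -0.04 f unit [ 7.1  -0.02 -1.1 ] w 0.0247 q [ 0.63  0.52 -0.24 -0.12 -1.05  1.22]
```

Request:
move_arm(
  rows="0 -1.5 0 -0.0001 0 0.0007 0.02;0 0 0 0 0 0 0.02;0 -1.3 0 -0.0001 0 0.0006 0.02;0 0 0 0 0 0 0.02;0 0 0 0 0 0 0.02",
)

```text
t: 25.25
eef_pos: [0.5187, 0.1908, 0.0263]
ee_rot: [-3.141, 0.309, 0.203]
force: [6.8, 2.1, -1.6]
width: 0.0248
gripper_force: 45.0
```

```bash
python3 - <<'E'
from h import *
avg(6)
im,d,P,T,K=grab('wrist');cv2.imwrite('pics/w6.png',im);np.savez('w6',P=P,im=im)
E
```

```text
favg unit [ 7.12  0.51 -1.39] [0.27 0.33 0.33]
t 25.55 F mm [-33.27   0.33  37.48] tilt 0.31 yaw 0.01 roll -0.04 f unit [ 6.78 -0.36 -0.2 ] w 0.0249 q [ 0.62  0.55 -0.2  -0.14 -1.11  1.23]
```

View pics/w6.png

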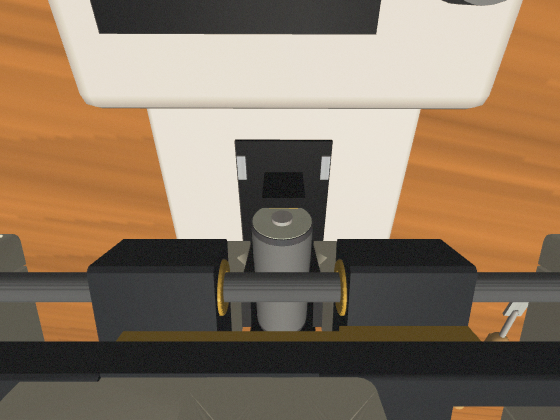

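The cell is level. Its button end, at (283,215), is in front of the contact wall, at (283,185), and inside the cradle. I'll lower it to light contact.

```bash
python3 - <<'E'
from h import *
z=np.load('w6.npz');U=RU.inv().apply(z['P'].reshape(-1,3)-[o[0],o[1],0])*1000
k=(abs(U[:,1])<6)&(U[:,0]>24)&(U[:,0]<48)&(U[:,2]<55)
for x in np.arange(25,47,1.):
    q=U[k&(abs(U[:,0]-x)<.5)][:,2];print(x,len(q),np.percentile(q,[10,50,90]).round(1) if len(q) else '')
E
```

```text
25.0 57 [49.9 50.7 51.3]
26.0 59 [49.7 50.6 51.5]
27.0 53 [49.9 50.8 51.6]
28.0 61 [49.9 50.8 51.6]
29.0 56 [50.  50.7 51.5]
30.0 148 [41.7 49.2 51.3]
31.0 533 [31.4 44.  49.5]
32.0 133 [33.6 39.6 44.2]
33.0 151 [35.3 38.5 42.1]
34.0 7 [33.9 41.5 42.2]
35.0 22 [34.8 35.  35.3]
36.0 59 [34.4 35.2 35.9]
37.0 57 [34.8 35.3 36. ]
38.0 55 [34.7 35.2 35.8]
39.0 106 [18.7 34.4 35.7]
40.0 668 [13.8 24.7 33.9]
41.0 81 [11.9 13.2 32.9]
42.0 45 [11.6 12.1 12.9]
43.0 48 [11.7 12.2 12.9]
44.0 50 [11.7 12.1 12.9]
45.0 50 [11.5 12.3 13.1]
46.0 50 [11.7 12.4 12.9]
```

Request:
move_arm(
  rows="0 0 0 0.0002 0 0.0006 0.02;0 0 0 0 0 0 0.02;0 0 0 0 0 0 0.02",
)

```text
t: 25.98
eef_pos: [0.5187, 0.1909, 0.0261]
ee_rot: [-3.141, 0.309, 0.203]
force: [7.3, 1.4, 1.4]
width: 0.0248
gripper_force: 45.0
```

```bash
python3 - <<'E'
from h import *
avg(6)
E
```

```text
favg unit [7.06 0.33 1.03] [0.55 0.28 0.25]
t 26.275 F mm [-33.08   0.31  37.16] tilt 0.32 yaw 0.02 roll -0.04 f unit [6.98 0.43 1.3 ] w 0.0249 q [ 0.62  0.55 -0.2  -0.14 -1.11  1.23]
```

The force shows trough contact of about 2 N. Before opening I'll ease the cell to +x so the button meets the wall without a snap.

Request:
move_arm(
  rows="0 0 0 0.0007 0 -0.00025 0.02;0 0 0 0.0006 0 -0.0002 0.02;0 0 0 0 0 0 0.02;0 0 0 0 0 0 0.02",
)

```text
t: 26.78
eef_pos: [0.5198, 0.1911, 0.026]
ee_rot: [-3.141, 0.309, 0.203]
force: [5.6, 1.7, 1.0]
width: 0.0251
gripper_force: 45.0
```

```bash
python3 - <<'E'
from h import *
avg(5)
E
```

```text
favg unit [6.29 0.52 1.39] [0.27 0.3  0.32]
t 27.025 F mm [-32.04   0.3   37.15] tilt 0.29 yaw 0.02 roll -0.03 f unit [5.92 0.31 1.27] w 0.0251 q [ 0.62  0.55 -0.19 -0.14 -1.11  1.24]
```

Request:
move_arm(
  rows="0 0 0 0.0005 0 -0.0002 0.02;0 0 0 0 0 0 0.02;0 0 0 0.0005 0 -0.0002 0.02;0 0 0 0 0 0 0.02;0 0 0 0 0 0 0.02",
)

```text
t: 27.65
eef_pos: [0.5207, 0.1912, 0.0261]
ee_rot: [-3.141, 0.309, 0.203]
force: [5.8, 1.9, 1.1]
width: 0.025
gripper_force: 45.0
```

```bash
python3 - <<'E'
from h import *
avg(5)
E
```

```text
favg unit [5.5  1.25 1.3 ] [0.52 0.41 0.13]
t 27.9 F mm [-31.17   0.32  37.16] tilt 0.27 yaw 0.02 roll -0.03 f unit [5.67 1.15 0.96] w 0.0252 q [ 0.62  0.55 -0.19 -0.14 -1.12  1.24]
```

Request:
move_arm(
  rows="0 0 0 0.0004 0 -0.0001 0.02;0 0 0 0 0 0 0.02;0 0 0 0.0003 0 -0.0001 0.02;0 0 0 0 0 0 0.02",
)

```text
t: 28.4
eef_pos: [0.5209, 0.1912, 0.026]
ee_rot: [-3.141, 0.31, 0.202]
force: [4.2, 2.7, 1.7]
width: 0.0248
gripper_force: 45.0
```

```bash
python3 - <<'E'
from h import *
avg(5)
E
```

```text
favg unit [4.77 1.38 1.73] [0.57 0.28 0.33]
t 28.65 F mm [-30.9    0.28  37.11] tilt 0.22 yaw 0.01 roll -0.03 f unit [4.91 0.44 2.25] w 0.0246 q [ 0.62  0.55 -0.19 -0.14 -1.12  1.24]
```

Commanded 0.7 mm, moved 0.3 mm, and the force fell, so the button is on the wall. I'll release with low grip first.

Request:
move_arm(
  rows="0 0 0 0 0 0 0.02;0 0 0 0 0 0 0.02;0 0 0 0 0 0 0.03;0 0 0 0 0 0 0.04;0 0 0 0 0 0 0.05;0 0 0 0 0 0 0.06;0 0 0 0 0 0 0.06;0 0 0 0 0 0 0.06",
  squeeze=5,
)

```text
t: 29.65
eef_pos: [0.5204, 0.1908, 0.0258]
ee_rot: [-3.142, 0.311, 0.202]
force: [0.4, 1.4, 0.1]
width: 0.0599
gripper_force: 0.0
```

Request:
move_arm(
  rows="0 0 0 0 0 0 0.06;0 0 0 -0.006 0 -0.02 0.06;0 0 0 -0.012 0 -0.035 0.06;0 0 0 -0.012 0 -0.045 0.06;0 0 0 0 0 -0.03 0.06;0 0 0 0 0 0 0.06;0 0 0 0 0 0 0.06",
)

```text
t: 30.52
eef_pos: [0.531, 0.1929, 0.1582]
ee_rot: [-3.141, 0.312, 0.202]
force: [-0.3, -0.3, -0.3]
width: 0.0602
gripper_force: 0.0
```

```bash
python3 - <<'E'
from h import *
im,d,P,T,K=grab('wrist');cv2.imwrite('pics/w7.png',im)
U=RU.inv().apply(P.reshape(-1,3)-[o[0],o[1],0])*1000
k=(abs(U[:,1])<2)&(abs(U[:,0])<45)&(U[:,2]<70)
for x in range(-34,46,4):
    q=U[k&(abs(U[:,0]-x)<1)][:,2];print(x,len(q),np.median(q).round(1) if len(q) else '')
c=U[(abs(U[:,2]-47)<3)&(abs(U[:,1])<14)&(U[:,0]>-18)&(U[:,0]<40)];print('cell y',np.percentile(c[:,1],[1,50,99]),'xmax',np.percentile(c[:,0],99))
s=arm.get_state();print(s['t'],s['eef_pos'],s['force'],s['width'])
E
```

```text
-34 0 
-30 6 50.5
-26 11 50.3
-22 12 50.7
-18 10 50.7
-14 9 50.4
-10 10 50.3
-6 8 50.0
-2 11 50.6
2 14 50.0
6 9 50.3
10 11 50.0
14 13 50.5
18 12 50.4
22 13 50.1
26 13 50.3
30 13 50.2
34 35 43.9
38 13 34.9
42 13 11.9
cell y [-10.57840489   0.76437319  11.72663273] xmax 33.69749857677971
30.575 [0.53077502 0.19280581 0.15782781] [ 0.70634814 -0.38569375 -0.61327686] 0.06002903223515154
```

View pics/w7.png

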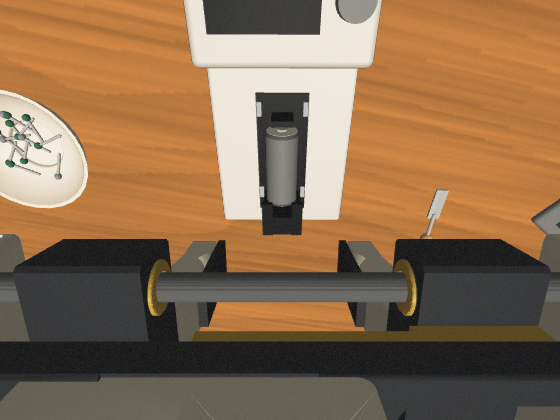

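The cell lies level in the trough, from (282,130) to (282,205), with its flat end under the hood and its button behind the wall. Its top is uniform at about 50 mm in the picture (bench-plate reading is 2 mm high). The gripper is clear, so I'm handing in.

```bash
python3 -c "
from station import arm
print(arm.job_done())"
```

```text
the job is handed in; nothing more can be done
None
```

The cell is in the cradle, level with its flat end under the hood and button behind the contact wall, released and handed in at about 31 s; wrist readings stayed under 8 N, and the dish, model and knife were not touched.

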